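# Point out what is needed for a cup of tea

## Task

I want to make tea and do not know this kitchen: without touching anything, show me what I need, in this order: first the carton of tea bags, then the mug, and last the sugar, which is in the shorter of the two clip-top glass jars. Point at the middle of each from straight above, fingers downward with their tips about 3 cm over its top, and keep still there for two seconds; in between travel well above everything (10 cm or more), so that you point at nothing else. Finish while you are still pointing at the sugar jar, not touching it.

Things in the scene. Friction and masses are not known exactly. Their poses are not given: they have to be found in the camera images.
- tea_box: carton of tea bags, a closed rectangular box standing on the worktop, 67 x 127 x 87 mm (its x, y, z). Origin: centre of its underside. It, the mug and the two clip-top jars stand upright in four places that are swapped at random. All seven things listed as bodies are loose and must stay where they are
- tea_box_top (a point): centre of the carton's top face, 87 mm above the worktop; z up
- mug: the only mug: a round cup 90 mm across and 92 mm high with a loop handle towards its own -y (125 mm long with the handle). Origin: on its underside, midway along those 125 mm, so the cup's axis is at y = +17 mm
- mug_top (a point): centre of the mug's open mouth, level with its rim, 92 mm above the worktop; z up
- sugar_jar: sugar jar: the shorter of the two clip-top glass jars, round, 97 mm across, 142 mm high with the closed lid, a wire clip towards its own -x. Origin: centre of its underside
- sugar_jar_top (a point): centre of the sugar jar's lid, on top, 142 mm above the worktop; z up
- tall_jar: the taller clip-top glass jar (coffee beans), 107 mm across, 182 mm high; not wanted. Origin: centre of its underside
- tall_jar_top (a point): centre of the taller jar's lid, on top, 182 mm above the worktop; the highest thing near the work
- tumbler: straight clear water glass without handle, 81 mm across, 91 mm high; not wanted. Origin: centre of its underside
- tumbler_top (a point): centre of the tumbler's mouth, 91 mm above the worktop
- spice_jar: small round spice jar with a screw cap, 47 mm across, 98 mm high, standing among the things; not wanted (another stands at the back). Origin: centre of its underside
- spice_jar_top (a point): centre of the spice jar's cap, on top, 98 mm above the worktop
- lemon: lemon lying on the worktop, 71 x 53 x 51 mm; not wanted. Origin: centre of its underside
Not all that is in view belongs to the job. Leave any blue or purple look-alike of the sugar_jar alone. Leave any green look-alike of the tall_jar alone.

How it is judged (in metres and radians):
On the way, in this order (a step that is already met when the one before it is completed fails the run):
1. point at the tea carton from above and stay there (horizontal distance between the grasp point and tea_box_top below 0.03 m and z of the grasp point in the frame of tea_box_top between 0.015 and 0.08 m and angle between the grasp point's own z axis and vertical above 2.6 rad), for 1.5 s.
2. point at the mug from above and stay there (horizontal distance between the grasp point and mug_top below 0.03 m and z of the grasp point in the frame of mug_top between 0.015 and 0.08 m and angle between the grasp point's own z axis and vertical above 2.6 rad), for 1.5 s.
3. point at the shorter clip-top jar from above and stay there (horizontal distance between the grasp point and sugar_jar_top below 0.03 m and z of the grasp point in the frame of sugar_jar_top between 0.015 and 0.08 m and angle between the grasp point's own z axis and vertical above 2.6 rad), for 1.5 s.
At the end, for the whole second after the job is handed in: The hand still points at the shorter clip-top jar: tool point within 30 mm sideways of the lid's centre and 15 to 80 mm above it, tool within about 30 degrees of straight down; all seven loose things at rest within 15 mm of where they stood (all of step 3 and distance of each of tea_box, mug, sugar_jar, tall_jar, tumbler, spice_jar, lemon from where it was at the start of the episode below 0.015 m and linear speed of each of tea_box, mug, sugar_jar, tall_jar, tumbler, spice_jar, lemon below 0.02 m/s); the robot touches nothing.
It fails at once if the robot touches something (contact force between any of the fingers, the arm and anything else above 0.5 N).
It fails at once if a thing is moved, lifted or knocked (more than 15 mm) (distance of any of tea_box, mug, sugar_jar, tall_jar, tumbler, spice_jar, lemon from where it was at the start of the episode above 0.015 m).
It fails at once if the hand points at a thing that is not wanted (tool point within 30 mm sideways of the middle of the taller jar, the tumbler, the spice jar or the lemon, and less than 80 mm above its top) ((horizontal distance between the grasp point and tall_jar_top below 0.03 m and z of the grasp point in the frame of tall_jar_top below 0.08 m) or (horizontal distance between the grasp point and tumbler_top below 0.03 m and z of the grasp point in the frame of tumbler_top below 0.08 m) or (horizontal distance between the grasp point and spice_jar_top below 0.03 m and z of the grasp point in the frame of spice_jar_top below 0.08 m) or (horizontal distance between the grasp point and lemon below 0.03 m and height (world z) of the grasp point below 0.131 m)).
It also fails if it takes over 58 s, if anything falls off the work surface, if the arm or the gripper's body presses on something with over 40 N, if the wrist force passes 120 N, or if a joint passes its speed limit or range.

## Robot

A 6-joint arm with a two-finger parallel gripper is mounted at the origin on a cart in front of the work surface, level with it; the furniture and walls round the work are solid. World frame = base frame: x ahead of the robot, y to its left, z up, the work surface at z = 0. Lengths are in m, angles in degrees, forces in N, time in s.
With the tool pointing down it reaches from about 0.3 to 0.875 m from the base axis. Payload 6.4 kg.
Tool frame: the origin (TCP) lies between the finger pads, 19 mm behind the fingertips; this is the grasp point; z points along the fingers, y is the line along which they close (so a half turn about z gives the same grasp; the last joint's range is limited). The gripper opens to 85 mm and grips with 20 to 120 N. Pads are 22 mm wide; open, the fingers measure 114 mm over their backs; the gripper's body (76 mm by 85 mm) begins 54 mm behind the grasp point. The pads swing forward as they close: fully open they stand 13 mm farther back than shut.
Start: joints at [62.951, 10.359, 92.074, -0, 77.567, -11.82], TCP at [0.151, 0.555, 0.25] pointing down, gripper open.
Joint ranges: [-171.53, 171.53], [-51.25, 118.39], [17.06, 147.69], [-65.23, 245.23], [0, 150.52], [-178.68, 178.68]. Speed limits (degrees/s): [147.25, 147.25, 172.46, 180, 180, 180].

## Interface

Orientations are given as a 3x3 rotation matrix whose columns are the frame's x, y, z axes.
In Python, from workcell import bot, viewer gives the robot as it stands.
- The arm moves only by the tool carry_out, never from a script. Its argument "targets" is a list of rows, each a list of 3 entries, a list of its own where there are three numbers: the turn, a rotation vector about the world's x, y, z in rad, then the shift along the world's x, y, z in m, then the opening, from -1 (shut) to 1 (fully open). In form: [[[rx, ry, rz], [tx, ty, tz], claw], ...]. A call has exactly 10 rows; each row shifts and turns the commanded pose from where the row before left it; what a row does not reach is not made up. A row lasts 1/12 s, in which the tool goes at most 41.7 mm and 7.16 degrees, less where a joint would pass 70% of its speed; a pose out of reach is approached as far as the arm can. A call is refused whole if a number of a shift passes 0.0417 or a number of a turn 0.125, either way. A call with a gripper value outside its range is refused whole. The fingers move at their own pace and stop on an object; "squeeze" is the grip in N (left out, the last holds). Time passes only in rows, so rows that do not move let the fingers close, or fill a call up. It gives the time, the measured TCP pose, the force, the opening and the grip force at its end, in the units of the state.
- bot.get_state(): the state, without advancing time (a new reading comes with each control period).
- viewer.camera(name): name is "scene" or "top" or "wrist"; returns a dict with "img" (480x640x3 uint8, red, green, blue), "depth" (480x640 float32, m along the optical axis (not along the pixel's ray), 0 where there is no reading), "intrinsics" (3x3 intrinsics, pixels), "distortion" ([k1, k2, p1, p2, k3] as OpenCV has them; the pictures are not rectified), "world_to_cam" (4x4, takes a point from world to camera coordinates). Camera axes: x right, y down, z forward; pixel columns grow to the right and rows downward; lengths in m; the calibration is good to about 2 mm. A picture is of the moment at which its call begins.
- bot.sign_off(): hands the job in; it is judged then, once.
The state is a dict: "time": time; "joint_pos": joint angles; "qd": joint speeds; "joint_torque": joint torques, N m; "eef_pos": TCP position; "ee_rot": TCP orientation; "contact_force": force on the tool from outside, world axes, zero at the start; "moment": the same for the moment, N m; "opening": opening from 0.0 (shut) to 1.0 (fully open); "finger_force": force on a finger pad.
Only numpy, scipy, OpenCV 4.12 (cv2) and the standard library are available. Lean on these libraries where they do the work, as an engineer would, in place of code of your own. Each camera call takes 0.05 s, during which the arm holds its last target. There are 200 camera calls.

## Working session

There is one attempt and no reset: what is moved stays moved. The work goes in short steps, Python scripts to look and compute and a tool call to move; the robot and the scene stay as the last step left them, time stands still between calls to the robot, and variables do not carry over. Pictures are saved under pics/ and viewed, at most 10 in all, crops included, and the job is handed in when it is done.

Besides the shell and the picture viewer there is one more tool, called after ">>>" in YAML: its name, and indented under it one key for each argument. carry_out: Moves the arm, as the interface text tells. Its arguments: {"type":"object","properties":{"targets":{"type":"array","items":{"type":"array"}},"squeeze":{"type":"number"}},"required":["targets"]}

```bash
mkdir -p pics
python3 - <<'E'
from workcell import bot, viewer
import cv2,numpy as np
s=bot.get_state();print(s['time'],s['eef_pos'],s['ee_rot'])
for n in ("top","scene"):
    c=viewer.camera(n);np.savez(n+'.npz',**{k:np.array(v) for k,v in c.items()})
    cv2.imwrite(f'pics/{n}.png',c['img'][...,::-1]);print(n,c['intrinsics'],c['world_to_cam'],c['distortion'])
E
```

```text
0.0 [0.15078786 0.55433675 0.2490906 ] [[-9.64867321e-01  2.62736365e-01 -8.09769959e-04]
 [ 2.62737344e-01  9.64866160e-01 -1.54313095e-03]
 [ 3.75883016e-04 -1.70167343e-03 -9.99998482e-01]]
top [[558.53416694   0.         325.29145627]
 [  0.         558.53416694 236.97286588]
 [  0.           0.           1.        ]] [[ 0.25057324 -0.96809503 -0.00225136 -0.14545124]
 [-0.75373361 -0.19362934 -0.62800743  0.50172872]
 [ 0.60753494  0.15905878 -0.77820409  1.06974694]
 [ 0.          0.          0.          1.        ]] [0.03969884 0.         0.         0.         0.        ]
scene [[461.16983388   0.         317.95626821]
 [  0.         461.16983388 241.80185649]
 [  0.           0.           1.        ]] [[ 0.50549304 -0.86274831  0.01192209 -0.2787103 ]
 [-0.57595179 -0.34768001 -0.7398636   0.41677759]
 [ 0.64246114  0.36712935 -0.67265126  0.86621267]
 [ 0.          0.          0.          1.        ]] [-0.07880901  0.          0.          0.          0.        ]
```

View pics/top.png

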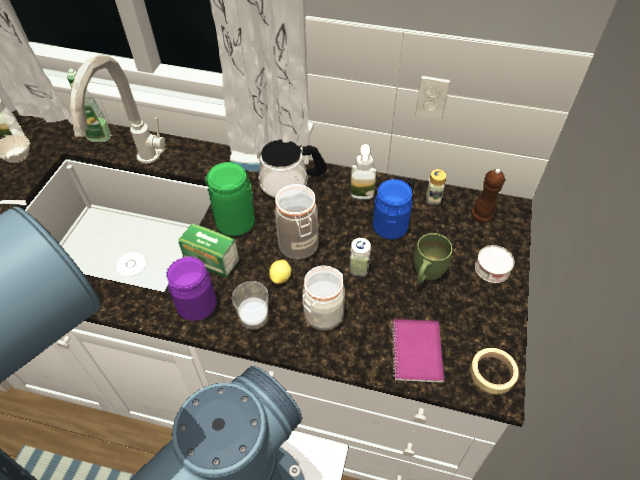

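View pics/scene.png

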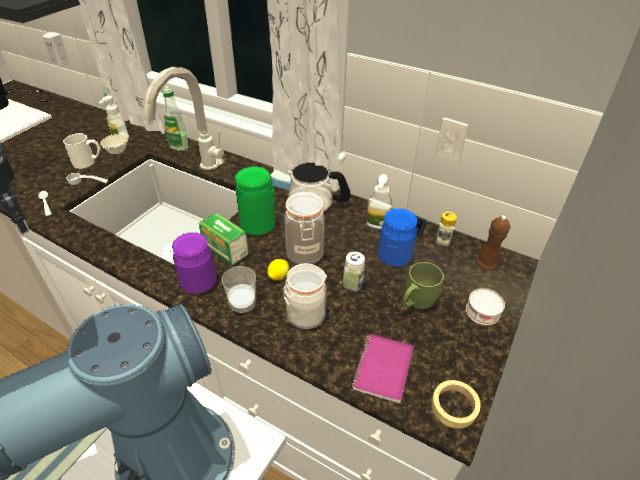

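The two views show these things (top-view pixels):
- **Carton:** green and white, at (209,249).
- **Mug:** green, at (433,256). The cream mug in the scene view at (80,150) is far off behind the sink, outside the work.
- **Clip-top glass jars:** clear ones at (297,220) and (323,297). The purple (192,288), blue (392,209) and green (231,198) jars are look-alikes.
- **Not wanted:** tumbler (252,305), spice jar (360,257), lemon (280,271).

Next I measure the positions and make one confirming crop.

```bash
cat > h.py <<'E'
import cv2,numpy as np
def load(n): return dict(np.load(n+'.npz'))
def ray(c,uv,z):
    uv=np.array(uv,float).reshape(-1,1,2)
    r=cv2.undistortPoints(uv,c['intrinsics'],c['distortion'])[:,0]
    T=c['world_to_cam'];R=T[:3,:3];o=-R.T@T[:3,3]
    d=np.c_[r,np.ones(len(r))]@R
    return o+d*((z-o[2])/d[:,2])[:,None]
def cloud(c):
    h,w=c['depth'].shape;u,v=np.meshgrid(np.arange(w),np.arange(h))
    r=cv2.undistortPoints(np.stack([u,v],-1).reshape(-1,1,2).astype(float),c['intrinsics'],c['distortion'])[:,0]
    T=c['world_to_cam'];d=c['depth'].reshape(-1,1)
    return ((np.c_[r,np.ones(len(r))]*d-T[:3,3])@T[:3,:3]).reshape(h,w,3)
E
python3 - <<'E'
from h import *
P={'tea':(.087,(209,240),(223,230)),'mug':(.092,(433,245),(425,275)),'sugar':(.142,(323,282),(306,278)),'tall':(.182,(297,200),(305,205)),'tumbler':(.091,(251,291),(239,277)),'spice':(.098,(361,245),(355,259)),'lemon':(.04,(280,268),(278,267))}
t,s=load('top'),load('scene');ct,cs=cloud(t),cloud(s)
for k,(z,a,b) in P.items():
    p=ray(t,a,z)[0];q=ray(s,b,z)[0];print(k,p.round(3),q.round(3))
    for C in (ct,cs):
        m=(np.hypot(C[...,0]-p[0],C[...,1]-p[1])<.085)&(abs(C[...,2]-z)<.008)
        x=C[m]
        if len(x)>5:
            (cx,cy),wh,an=cv2.minAreaRect(x[:,:2].astype(np.float32));print('   n',len(x),'rect',round(cx,3),round(cy,3),np.round(wh,3),round(an),'median z',np.median(x[:,2]).round(3))
i=t['img'][...,::-1][150:350,160:470];j=s['img'][...,::-1][170:350,160:470]
cv2.imwrite('pics/crop.png',cv2.resize(np.vstack([i,j]),None,fx=1.55,fy=1.55,interpolation=cv2.INTER_CUBIC))
E
```

```text
tea [0.513 0.274 0.087] [0.505 0.269 0.087]
   n 1161 rect 0.539 0.277 [0.13  0.119] 78 median z 0.087
   n 787 rect 0.539 0.275 [0.131 0.118] 79 median z 0.087
mug [ 0.629 -0.254  0.092] [ 0.622 -0.257  0.092]
   n 309 rect 0.616 -0.26 [0.103 0.083] 20 median z 0.09
   n 333 rect 0.618 -0.26 [0.102 0.085] 20 median z 0.09
sugar [ 0.427 -0.035  0.142] [ 0.426 -0.041  0.142]
   n 995 rect 0.434 -0.034 [0.088 0.081] 14 median z 0.141
   n 825 rect 0.434 -0.034 [0.087 0.084] 19 median z 0.141
tall [0.61  0.076 0.182] [0.607 0.073 0.182]
   n 913 rect 0.619 0.083 [0.093 0.093] 52 median z 0.181
   n 671 rect 0.617 0.084 [0.095 0.091] 17 median z 0.181
tumbler [0.396 0.125 0.091] [0.386 0.123 0.091]
   n 216 rect 0.382 0.122 [0.081 0.079] 7 median z 0.088
   n 232 rect 0.383 0.122 [0.083 0.079] 37 median z 0.089
spice [ 0.581 -0.088  0.098] [ 0.578 -0.089  0.098]
   n 258 rect 0.581 -0.088 [0.045 0.044] 17 median z 0.099
   n 228 rect 0.579 -0.087 [0.045 0.044] 55 median z 0.1
lemon [0.508 0.095 0.04 ] [0.503 0.092 0.04 ]
   n 321 rect 0.527 0.089 [0.073 0.112] 87 median z 0.041
   n 270 rect 0.528 0.092 [0.077 0.111] 85 median z 0.041
```

View pics/crop.png

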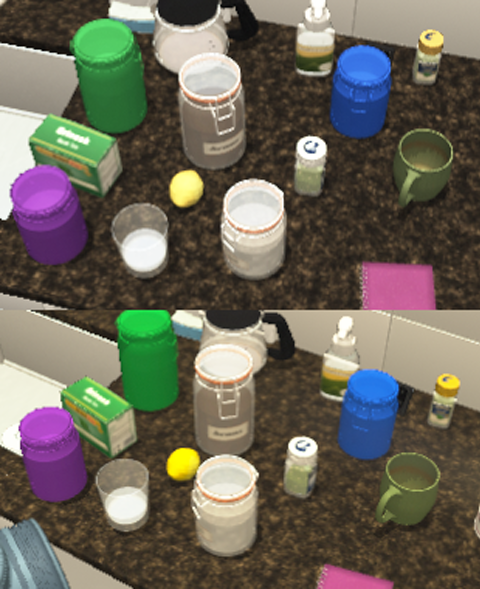

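The crop shows all three wanted things clearly. The shorter clear clip-top jar is the front one, at (323,297) in the top view, with its lid at z≈0.141 against 0.181 for the rear one. The blue and purple jars are coloured look-alikes. I'll refine the carton and mug centres and check the neighbours' clearances.

Run:
```python
from h import *
from scipy.optimize import least_squares
for n in ('top','scene'):
    c=load(n);C=cloud(c)
    m=(abs(C[...,2]-.087)<.004)&(np.hypot(C[...,0]-.513,C[...,1]-.274)<.085)
    k,l,st,_=cv2.connectedComponentsWithStats(m.astype(np.uint8),connectivity=4)
    b=1+np.argmax(st[1:,4]);print(n,'tea',cv2.minAreaRect(C[l==b][:,:2].astype(np.float32)))
    m=(abs(C[...,2]-.090)<.004)&(np.hypot(C[...,0]-.629,C[...,1]+.254)<.06)
    x=C[m][:,:2]
    f=least_squares(lambda p:np.hypot(*(x-p[:2]).T)-p[2],[.62,-.25,.043],loss='soft_l1',f_scale=.002).x;print('mug',f.round(4))
    hsv=cv2.cvtColor(c['img'],cv2.COLOR_RGB2HSV)
    for q,lo,hi in (('purple',(138,100,60),(160,255,255)),('blue',(105,150,60),(125,255,255)),('green',(55,180,60),(70,255,255))):
        m=cv2.inRange(hsv,lo,hi)>0
        k,l,st,_=cv2.connectedComponentsWithStats(m.astype(np.uint8));b=1+np.argmax(st[1:,4])
        x=C[l==b];zt=np.percentile(x[:,2],98);y=x[x[:,2]>zt-.01];print(q,'top z',zt.round(3),cv2.minAreaRect(y[:,:2].astype(np.float32))[:2])
    print('tall things >.2 within 0.15 of route:',[ (a.round(2)) for a in C[(C[...,2]>.2)&(C[...,0]>.35)&(C[...,0]<.72)&(abs(C[...,1])<.4)][::400]])
```

```text
top tea ((0.5139856338500977, 0.2825709283351898), (0.1288423091173172, 0.06760061532258987), 77.9793930053711)
mug [ 0.6234 -0.258   0.0412]
purple top z 0.144 ((0.07841812074184418, 0.05497068166732788), (0.8220752477645874, 0.0826481357216835))
blue top z 0.145 ((0.27535420656204224, -0.1932508796453476), (1.0187963247299194, 0.08237806707620621))Traceback (most recent call last):
  File "<stdin>", line 14, in <module>
    return _wrapfunc(a, 'argmax', axis=axis, out=out, **kwds)
    return bound(*args, **kwds)
ValueError: attempt to get argmax of an empty sequence
```

Run:
```python
from h import *
t=load('top');C=cloud(t);s=load('scene');D=cloud(s)
for n,a,z in (('purple',(188,272),.142),('blue',(394,190),.142),('green',(229,175),.182),('kettle',(281,153),.18),('pump',(365,155),.18)):
    p=ray(t,a,z)[0]
    w=C[a[1]-3:a[1]+4,a[0]-3:a[0]+4].reshape(-1,3);print(n,p.round(3),np.median(w,0).round(3))
for Q in (C,D):
    for n,x,y in (('tea',.514,.283),('mug',.623,-.258),('sugar',.433,-.034)):
        r=np.hypot(Q[...,0]-x,Q[...,1]-y);
        print(n,[(R,Q[...,2][(r<R)&(Q[...,2]<.5)].max().round(3)) for R in (.05,.08,.1,.12,.15)])
```

```text
purple [0.379 0.259 0.142] [0.379 0.259 0.142]
blue [ 0.737 -0.136  0.142] [ 0.736 -0.136  0.143]
green [0.648 0.259 0.182] [0.646 0.258 0.183]
kettle [0.756 0.161 0.18 ] [0.816 0.183 0.122]
pump [ 0.802 -0.047  0.18 ] [ 0.816 -0.045  0.169]
tea [(0.05, np.float64(0.095)), (0.08, np.float64(0.095)), (0.1, np.float64(0.184)), (0.12, np.float64(0.187)), (0.15, np.float64(0.188))]
mug [(0.05, np.float64(0.1)), (0.08, np.float64(0.1)), (0.1, np.float64(0.1)), (0.12, np.float64(0.101)), (0.15, np.float64(0.147))]
sugar [(0.05, np.float64(0.149)), (0.08, np.float64(0.149)), (0.1, np.float64(0.149)), (0.12, np.float64(0.149)), (0.15, np.float64(0.149))]
tea [(0.05, np.float64(0.093)), (0.08, np.float64(0.093)), (0.1, np.float64(0.182)), (0.12, np.float64(0.187)), (0.15, np.float64(0.187))]
mug [(0.05, np.float64(0.099)), (0.08, np.float64(0.099)), (0.1, np.float64(0.099)), (0.12, np.float64(0.103)), (0.15, np.float64(0.146))]
sugar [(0.05, np.float64(0.146)), (0.08, np.float64(0.146)), (0.1, np.float64(0.146)), (0.12, np.float64(0.146)), (0.15, np.float64(0.146))]
```

>>> carry_out:
  targets:
    - [[0, 0, 0], [0, 0, 0.02], -1]
    - [[0, 0, 0], [0, 0, 0.02], -1]
    - [[0, 0, 0], [0, 0, 0.02], -1]
    - [[0, 0, 0], [0.02, -0.015, 0], -1]
    - [[0, 0, 0], [0.022, -0.016, 0], -1]
    - [[0, 0, 0], [0.022, -0.016, 0], -1]
    - [[0, 0, 0], [0.022, -0.016, 0], -1]
    - [[0, 0, 0], [0.022, -0.016, 0], -1]
    - [[0, 0, 0], [0.022, -0.016, 0], -1]
    - [[0, 0, 0], [0.02, -0.015, 0], -1]

```text
time: 0.93
eef_pos: [0.302, 0.4436, 0.3096]
ee_rot: [[-0.965, 0.263, -0.0], [0.263, 0.965, -0.001], [0.0, -0.001, -1.0]]
contact_force: [-0.5, 0.9, 0.4]
opening: -0.002
finger_force: 0.0
```

>>> carry_out:
  targets:
    - [[0, 0, 0], [0.021, -0.016, 0], -1]
    - [[0, 0, 0], [0.022, -0.016, 0], -1]
    - [[0, 0, 0], [0.022, -0.016, 0], -1]
    - [[0, 0, 0], [0.022, -0.017, 0], -1]
    - [[0, 0, 0], [0.022, -0.017, 0], -1]
    - [[0, 0, 0], [0.022, -0.016, 0], -1]
    - [[0, 0, 0], [0.022, -0.016, 0], -1]
    - [[0, 0, 0], [0.022, -0.016, 0], -1]
    - [[0, 0, 0], [0.022, -0.016, 0], -1]
    - [[0, 0, 0], [0.016, -0.016, 0], -1]

```text
time: 1.77
eef_pos: [0.5154, 0.2816, 0.3093]
ee_rot: [[-0.965, 0.263, -0.001], [0.263, 0.965, -0.0], [0.0, -0.001, -1.0]]
contact_force: [0.7, -0.1, 0.4]
opening: -0.002
finger_force: 0.0
```

>>> carry_out:
  targets:
    - [[0, 0, 0], [0, 0, -0.01], -1]
    - [[0, 0, 0], [0, 0, -0.02], -1]
    - [[0, 0, 0], [0, 0, -0.02], -1]
    - [[0, 0, 0], [0, 0, -0.02], -1]
    - [[0, 0, 0], [0, 0, -0.02], -1]
    - [[0, 0, 0], [0, 0, -0.02], -1]
    - [[0, 0, 0], [0, 0, -0.02], -1]
    - [[0, 0, 0], [0, 0, -0.02], -1]
    - [[0, 0, 0], [0, 0, -0.015], -1]
    - [[0, 0, 0], [0, 0, -0.005], -1]

```text
time: 2.6
eef_pos: [0.5114, 0.2825, 0.1364]
ee_rot: [[-0.965, 0.262, -0.006], [0.262, 0.965, -0.002], [0.005, -0.003, -1.0]]
contact_force: [-0.1, 0.2, 0.2]
opening: -0.001
finger_force: 0.0
```

Run:
```python
from workcell import bot, viewer
import cv2
s=bot.get_state();print(s['time'],s['eef_pos'],s['contact_force'],s['joint_pos'])
cv2.imwrite('pics/tea.png',viewer.camera('top')['img'][...,::-1])
```

```text
2.6 [0.51140498 0.28253135 0.13642121] [-0.0603653   0.19802888  0.2087452 ] [ 1.72824269e+01  1.88418881e+01  9.57032667e+01  9.70646290e-03
  6.57904202e+01 -5.75088048e+01]
```

View pics/tea.png

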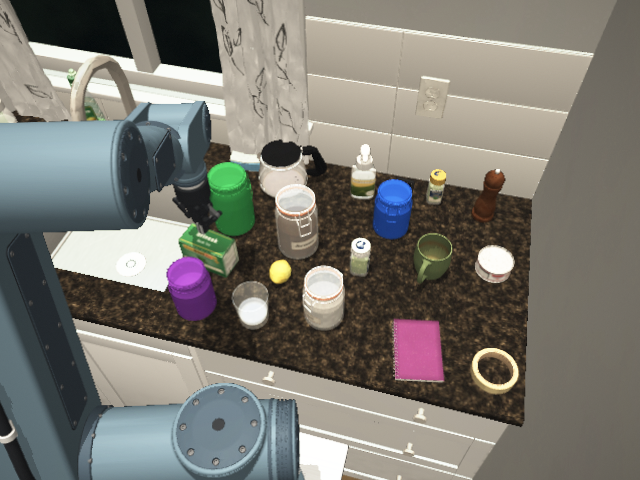

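The picture shows the shut fingertips over the carton's top at about (205,230), with the green jar clear behind. I'll hold, then rise.

>>> carry_out:
  targets:
    - [[0, 0, 0], [0, 0, 0], -1]
    - [[0, 0, 0], [0, 0, 0], -1]
    - [[0, 0, 0], [0, 0, 0], -1]
    - [[0, 0, 0], [0, 0, 0], -1]
    - [[0, 0, 0], [0, 0, 0], -1]
    - [[0, 0, 0], [0, 0, 0], -1]
    - [[0, 0, 0], [0, 0, 0], -1]
    - [[0, 0, 0], [0, 0, 0], -1]
    - [[0, 0, 0], [0, 0, 0], -1]
    - [[0, 0, 0], [0, 0, 0], -1]

```text
time: 3.48
eef_pos: [0.514, 0.2828, 0.14]
ee_rot: [[-0.965, 0.263, -0.0], [0.263, 0.965, 0.0], [0.0, -0.0, -1.0]]
contact_force: [0.8, 0.5, -0.9]
opening: -0.004
finger_force: 0.0
```

>>> carry_out:
  targets:
    - [[0, 0, 0], [0, 0, 0], -1]
    - [[0, 0, 0], [0, 0, 0], -1]
    - [[0, 0, 0], [0, 0, 0], -1]
    - [[0, 0, 0], [0, 0, 0], -1]
    - [[0, 0, 0], [0, 0, 0], -1]
    - [[0, 0, 0], [0, 0, 0], -1]
    - [[0, 0, 0], [0, 0, 0], -1]
    - [[0, 0, 0], [0, 0, 0], -1]
    - [[0, 0, 0], [0, 0, 0], -1]
    - [[0, 0, 0], [0, 0, 0], -1]

```text
time: 4.32
eef_pos: [0.514, 0.2828, 0.14]
ee_rot: [[-0.965, 0.263, -0.0], [0.263, 0.965, -0.0], [0.0, -0.0, -1.0]]
contact_force: [1.1, -0.4, 0.6]
opening: -0.002
finger_force: 0.0
```

>>> carry_out:
  targets:
    - [[0, 0, 0], [0, 0, 0], -1]
    - [[0, 0, 0], [0, 0, 0], -1]
    - [[0, 0, 0], [0, 0, 0], -1]
    - [[0, 0, 0], [0, 0, 0], -1]
    - [[0, 0, 0], [0, 0, 0], -1]
    - [[0, 0, 0], [0, 0, 0], -1]
    - [[0, 0, 0], [0, 0, 0], -1]
    - [[0, 0, 0], [0, 0, 0], -1]
    - [[0, 0, 0], [0, 0, 0], -1]
    - [[0, 0, 0], [0, 0, 0], -1]

```text
time: 5.15
eef_pos: [0.514, 0.2828, 0.14]
ee_rot: [[-0.965, 0.263, -0.0], [0.263, 0.965, -0.0], [0.0, -0.0, -1.0]]
contact_force: [-0.3, 0.2, 0.3]
opening: 0.001
finger_force: 0.0
```

>>> carry_out:
  targets:
    - [[0, 0, 0], [0, 0, 0.005], -1]
    - [[0, 0, 0], [0, 0, 0.015], -1]
    - [[0, 0, 0], [0, 0, 0.02], -1]
    - [[0, 0, 0], [0, 0, 0.02], -1]
    - [[0, 0, 0], [0, 0, 0.02], -1]
    - [[0, 0, 0], [0, 0, 0.02], -1]
    - [[0, 0, 0], [0, 0, 0.02], -1]
    - [[0, 0, 0], [0, 0, 0.02], -1]
    - [[0, 0, 0], [0, 0, 0.02], -1]
    - [[0, 0, 0], [0, 0, 0.01], -1]

```text
time: 5.98
eef_pos: [0.5149, 0.2831, 0.3134]
ee_rot: [[-0.965, 0.263, 0.004], [0.263, 0.965, 0.001], [-0.004, 0.002, -1.0]]
contact_force: [-0.6, -0.4, 0.5]
opening: -0.0
finger_force: 0.0
```

Now to the mug: dx +0.109, dy −0.541 in 20 rows.

>>> carry_out:
  targets:
    - [[0, 0, 0], [0.003, -0.013, 0], -1]
    - [[0, 0, 0], [0.005, -0.024, 0], -1]
    - [[0, 0, 0], [0.006, -0.029, 0], -1]
    - [[0, 0, 0], [0.006, -0.029, 0], -1]
    - [[0, 0, 0], [0.006, -0.029, 0], -1]
    - [[0, 0, 0], [0.006, -0.029, 0], -1]
    - [[0, 0, 0], [0.006, -0.029, 0], -1]
    - [[0, 0, 0], [0.006, -0.029, 0], -1]
    - [[0, 0, 0], [0.006, -0.029, 0], -1]
    - [[0, 0, 0], [0.006, -0.03, 0], -1]

```text
time: 6.82
eef_pos: [0.5693, 0.0106, 0.3084]
ee_rot: [[-0.965, 0.263, -0.002], [0.263, 0.965, 0.0], [0.002, -0.0, -1.0]]
contact_force: [1.7, 0.2, 0.9]
opening: 0.001
finger_force: 0.0
```

>>> carry_out:
  targets:
    - [[0, 0, 0], [0.006, -0.03, 0], -1]
    - [[0, 0, 0], [0.006, -0.03, 0], -1]
    - [[0, 0, 0], [0.006, -0.03, 0], -1]
    - [[0, 0, 0], [0.006, -0.03, 0], -1]
    - [[0, 0, 0], [0.006, -0.03, 0], -1]
    - [[0, 0, 0], [0.006, -0.03, 0], -1]
    - [[0, 0, 0], [0.006, -0.03, 0], -1]
    - [[0, 0, 0], [0.006, -0.03, 0], -1]
    - [[0, 0, 0], [0.003, -0.021, 0], -1]
    - [[0, 0, 0], [0.002, -0.01, 0], -1]

```text
time: 7.65
eef_pos: [0.6217, -0.2619, 0.3077]
ee_rot: [[-0.964, 0.266, -0.003], [0.266, 0.964, 0.001], [0.003, -0.0, -1.0]]
contact_force: [-0.5, 0.3, -0.4]
opening: -0.004
finger_force: 0.0
```

>>> carry_out:
  targets:
    - [[0, 0, 0], [0, 0, 0], -1]
    - [[0, 0, 0], [0, 0, -0.01], -1]
    - [[0, 0, 0], [0, 0, -0.02], -1]
    - [[0, 0, 0], [0, 0, -0.02], -1]
    - [[0, 0, 0], [0, 0, -0.02], -1]
    - [[0, 0, 0], [0, 0, -0.02], -1]
    - [[0, 0, 0], [0, 0, -0.01], -1]
    - [[0, 0, 0], [0, 0, 0], -1]
    - [[0, 0, 0], [0, 0, 0], -1]
    - [[0, 0, 0], [0, 0, 0], -1]

```text
time: 8.48
eef_pos: [0.6237, -0.2579, 0.2115]
ee_rot: [[-0.965, 0.262, 0.002], [0.262, 0.965, -0.001], [-0.002, -0.001, -1.0]]
contact_force: [0.2, -0.3, 0.3]
opening: -0.002
finger_force: 0.0
```

>>> carry_out:
  targets:
    - [[0, 0, 0], [0, 0, -0.008], -1]
    - [[0, 0, 0], [0, 0, -0.015], -1]
    - [[0, 0, 0], [0, 0, -0.02], -1]
    - [[0, 0, 0], [0, 0, -0.015], -1]
    - [[0, 0, 0], [0, 0, -0.01], -1]
    - [[0, 0, 0], [0, 0, 0], -1]
    - [[0, 0, 0], [0, 0, 0], -1]
    - [[0, 0, 0], [0, 0, 0], -1]
    - [[0, 0, 0], [0, 0, 0], -1]
    - [[0, 0, 0], [0, 0, 0], -1]

```text
time: 9.32
eef_pos: [0.6237, -0.2586, 0.1434]
ee_rot: [[-0.965, 0.263, 0.002], [0.263, 0.965, -0.001], [-0.002, -0.001, -1.0]]
contact_force: [-0.2, 0.5, 0.1]
opening: -0.002
finger_force: 0.0
```

Run:
```python
from workcell import bot, viewer
import cv2
s=bot.get_state();print(s['time'],s['eef_pos'],s['contact_force'],s['joint_pos'])
cv2.imwrite('pics/mug.png',viewer.camera('top')['img'][...,::-1])
```

```text
9.3167 [ 0.62371344 -0.258576    0.14339622] [-0.21295775  0.46293236  0.14191532] [-3.25666201e+01  2.85051077e+01  8.13147334e+01  2.70102927e-03
  7.00517672e+01 -1.07337311e+02]
```

View pics/mug.png

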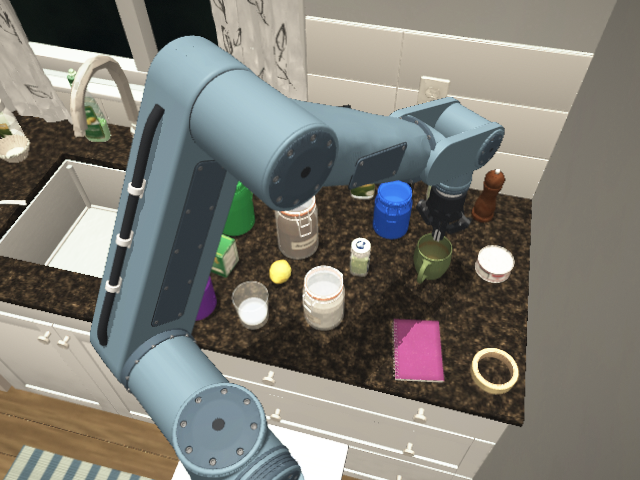

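The picture shows the fingertips over the mug's mouth at about (437,237), nothing touched. I'll hold, rise, then travel to the sugar jar (dx −0.191, dy +0.224).

>>> carry_out:
  targets:
    - [[0, 0, 0], [0, 0, 0], -1]
    - [[0, 0, 0], [0, 0, 0], -1]
    - [[0, 0, 0], [0, 0, 0], -1]
    - [[0, 0, 0], [0, 0, 0], -1]
    - [[0, 0, 0], [0, 0, 0], -1]
    - [[0, 0, 0], [0, 0, 0], -1]
    - [[0, 0, 0], [0, 0, 0], -1]
    - [[0, 0, 0], [0, 0, 0], -1]
    - [[0, 0, 0], [0, 0, 0], -1]
    - [[0, 0, 0], [0, 0, 0], -1]

```text
time: 10.2
eef_pos: [0.623, -0.2582, 0.142]
ee_rot: [[-0.965, 0.263, 0.0], [0.263, 0.965, 0.0], [-0.0, 0.0, -1.0]]
contact_force: [0.4, -0.7, 0.1]
opening: -0.002
finger_force: 0.0
```

>>> carry_out:
  targets:
    - [[0, 0, 0], [0, 0, 0], -1]
    - [[0, 0, 0], [0, 0, 0], -1]
    - [[0, 0, 0], [0, 0, 0], -1]
    - [[0, 0, 0], [0, 0, 0], -1]
    - [[0, 0, 0], [0, 0, 0], -1]
    - [[0, 0, 0], [0, 0, 0], -1]
    - [[0, 0, 0], [0, 0, 0], -1]
    - [[0, 0, 0], [0, 0, 0], -1]
    - [[0, 0, 0], [0, 0, 0], -1]
    - [[0, 0, 0], [0, 0, 0], -1]

```text
time: 11.03
eef_pos: [0.623, -0.2582, 0.142]
ee_rot: [[-0.965, 0.263, -0.0], [0.263, 0.965, -0.0], [0.0, -0.0, -1.0]]
contact_force: [-0.7, 0.1, -0.0]
opening: 0.001
finger_force: 0.0
```

>>> carry_out:
  targets:
    - [[0, 0, 0], [0, 0, 0], -1]
    - [[0, 0, 0], [0, 0, 0], -1]
    - [[0, 0, 0], [0, 0, 0], -1]
    - [[0, 0, 0], [0, 0, 0], -1]
    - [[0, 0, 0], [0, 0, 0], -1]
    - [[0, 0, 0], [0, 0, 0], -1]
    - [[0, 0, 0], [0, 0, 0], -1]
    - [[0, 0, 0], [0, 0, 0], -1]
    - [[0, 0, 0], [0, 0, 0], -1]
    - [[0, 0, 0], [0, 0, 0], -1]

```text
time: 11.87
eef_pos: [0.623, -0.2582, 0.142]
ee_rot: [[-0.965, 0.263, 0.0], [0.263, 0.965, -0.0], [-0.0, -0.0, -1.0]]
contact_force: [0.5, 0.1, -0.3]
opening: 0.005
finger_force: 0.0
```

>>> carry_out:
  targets:
    - [[0, 0, 0], [0, 0, 0.005], -1]
    - [[0, 0, 0], [0, 0, 0.015], -1]
    - [[0, 0, 0], [0, 0, 0.02], -1]
    - [[0, 0, 0], [0, 0, 0.02], -1]
    - [[0, 0, 0], [0, 0, 0.02], -1]
    - [[0, 0, 0], [0, 0, 0.02], -1]
    - [[0, 0, 0], [0, 0, 0.02], -1]
    - [[0, 0, 0], [0, 0, 0.02], -1]
    - [[0, 0, 0], [0, 0, 0.02], -1]
    - [[0, 0, 0], [0, 0, 0.01], -1]

```text
time: 12.7
eef_pos: [0.6238, -0.2586, 0.3158]
ee_rot: [[-0.965, 0.263, 0.004], [0.263, 0.965, -0.002], [-0.004, -0.001, -1.0]]
contact_force: [0.4, 0.3, 0.8]
opening: 0.004
finger_force: 0.0
```

>>> carry_out:
  targets:
    - [[0, 0, 0], [-0.01, 0.012, 0], -1]
    - [[0, 0, 0], [-0.02, 0.023, 0], -1]
    - [[0, 0, 0], [-0.022, 0.026, 0], -1]
    - [[0, 0, 0], [-0.022, 0.026, 0], -1]
    - [[0, 0, 0], [-0.022, 0.026, 0], -1]
    - [[0, 0, 0], [-0.022, 0.026, 0], -1]
    - [[0, 0, 0], [-0.022, 0.026, 0], -1]
    - [[0, 0, 0], [-0.022, 0.026, 0], -1]
    - [[0, 0, 0], [-0.019, 0.023, 0], -1]
    - [[0, 0, 0], [-0.01, 0.01, 0], -1]

```text
time: 13.53
eef_pos: [0.4299, -0.0317, 0.3118]
ee_rot: [[-0.965, 0.261, -0.0], [0.261, 0.965, 0.001], [0.001, 0.001, -1.0]]
contact_force: [0.3, -1.0, 0.3]
opening: 0.001
finger_force: 0.0
```

>>> carry_out:
  targets:
    - [[0, 0, 0], [0, 0, 0], -1]
    - [[0, 0, 0], [0, 0, 0], -1]
    - [[0, 0, 0], [0, 0, -0.01], -1]
    - [[0, 0, 0], [0, 0, -0.02], -1]
    - [[0, 0, 0], [0, 0, -0.02], -1]
    - [[0, 0, 0], [0, 0, -0.01], -1]
    - [[0, 0, 0], [0, 0, 0], -1]
    - [[0, 0, 0], [0, 0, 0], -1]
    - [[0, 0, 0], [0, 0, 0], -1]
    - [[0, 0, 0], [0, 0, 0], -1]

```text
time: 14.37
eef_pos: [0.4328, -0.0346, 0.2531]
ee_rot: [[-0.965, 0.263, 0.002], [0.263, 0.965, -0.001], [-0.002, -0.0, -1.0]]
contact_force: [0.3, -0.1, -0.8]
opening: -0.001
finger_force: 0.0
```

Commanded z is 0.252 and the target is about 0.192.

>>> carry_out:
  targets:
    - [[0, 0, 0], [0, 0, -0.008], -1]
    - [[0, 0, 0], [0, 0, -0.014], -1]
    - [[0, 0, 0], [0, 0, -0.015], -1]
    - [[0, 0, 0], [0, 0, -0.014], -1]
    - [[0, 0, 0], [0, 0, -0.008], -1]
    - [[0, 0, 0], [0, 0, 0], -1]
    - [[0, 0, 0], [0, 0, 0], -1]
    - [[0, 0, 0], [0, 0, 0], -1]
    - [[0, 0, 0], [0, 0, 0], -1]
    - [[0, 0, 0], [0, 0, 0], -1]

```text
time: 15.2
eef_pos: [0.4326, -0.0343, 0.1938]
ee_rot: [[-0.965, 0.263, 0.002], [0.263, 0.965, -0.001], [-0.002, -0.0, -1.0]]
contact_force: [0.6, -0.9, 0.7]
opening: -0.004
finger_force: 0.0
```

>>> carry_out:
  targets:
    - [[0, 0, 0], [0, 0, 0], -1]
    - [[0, 0, 0], [0, 0, 0], -1]
    - [[0, 0, 0], [0, 0, 0], -1]
    - [[0, 0, 0], [0, 0, 0], -1]
    - [[0, 0, 0], [0, 0, 0], -1]
    - [[0, 0, 0], [0, 0, 0], -1]
    - [[0, 0, 0], [0, 0, 0], -1]
    - [[0, 0, 0], [0, 0, 0], -1]
    - [[0, 0, 0], [0, 0, 0], -1]
    - [[0, 0, 0], [0, 0, 0], -1]

```text
time: 16.03
eef_pos: [0.432, -0.0342, 0.193]
ee_rot: [[-0.965, 0.263, -0.0], [0.263, 0.965, 0.0], [0.0, 0.0, -1.0]]
contact_force: [-0.9, 0.4, 0.3]
opening: -0.001
finger_force: 0.0
```

>>> carry_out:
  targets:
    - [[0, 0, 0], [0, 0, 0], -1]
    - [[0, 0, 0], [0, 0, 0], -1]
    - [[0, 0, 0], [0, 0, 0], -1]
    - [[0, 0, 0], [0, 0, 0], -1]
    - [[0, 0, 0], [0, 0, 0], -1]
    - [[0, 0, 0], [0, 0, 0], -1]
    - [[0, 0, 0], [0, 0, 0], -1]
    - [[0, 0, 0], [0, 0, 0], -1]
    - [[0, 0, 0], [0, 0, 0], -1]
    - [[0, 0, 0], [0, 0, 0], -1]

```text
time: 16.87
eef_pos: [0.432, -0.0342, 0.193]
ee_rot: [[-0.965, 0.263, -0.0], [0.263, 0.965, 0.0], [0.0, 0.0, -1.0]]
contact_force: [0.9, -0.8, -0.3]
opening: 0.003
finger_force: 0.0
```

>>> carry_out:
  targets:
    - [[0, 0, 0], [0, 0, 0], -1]
    - [[0, 0, 0], [0, 0, 0], -1]
    - [[0, 0, 0], [0, 0, 0], -1]
    - [[0, 0, 0], [0, 0, 0], -1]
    - [[0, 0, 0], [0, 0, 0], -1]
    - [[0, 0, 0], [0, 0, 0], -1]
    - [[0, 0, 0], [0, 0, 0], -1]
    - [[0, 0, 0], [0, 0, 0], -1]
    - [[0, 0, 0], [0, 0, 0], -1]
    - [[0, 0, 0], [0, 0, 0], -1]

```text
time: 17.7
eef_pos: [0.432, -0.0342, 0.193]
ee_rot: [[-0.965, 0.263, 0.0], [0.263, 0.965, -0.0], [-0.0, -0.0, -1.0]]
contact_force: [0.4, 0.1, 0.4]
opening: -0.001
finger_force: 0.0
```

Run:
```python
from workcell import bot, viewer
import cv2
s=bot.get_state();print(s['time'],s['eef_pos'],s['contact_force'])
cv2.imwrite('pics/sugar.png',viewer.camera('scene')['img'][...,::-1])
```

```text
17.7 [ 0.43203122 -0.03417134  0.19299743] [0.44833029 0.10260588 0.42197789]
```

View pics/sugar.png

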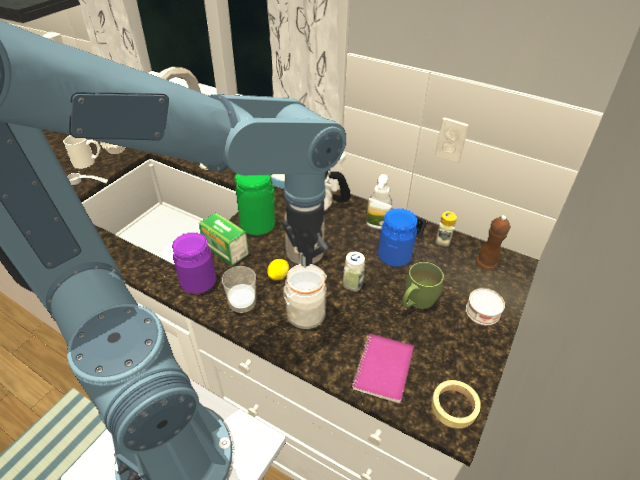

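The fingertips are just over the sugar jar's lid at about (305,265), everything else is in its place and the hold is complete. I'm handing in.

```bash
python3 -c "
from workcell import bot
print(bot.sign_off())"
```

```text
the job is handed in; nothing more can be done
None
```

I pointed at the tea carton, then the mug, then the shorter clip-top jar, holding over two seconds at each, and handed in at 17.7 s still over the sugar jar; I saw no sign of touching anything, and the hand-in gave no verdict.

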